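# Lock the castle nut of a glass-mould clamp with its cross pin

### The job

Tighten the castle nut on the mould clamp, clockwise seen from above, by the last part of a turn until its cross slot lines up with the two forks on the strap. Then lay the long pin, the one that reaches both forks, down through the nut's slot so that it rests fully home in both forks with its wooden grip upright over the nut, and let go. Leave the short pin where it lies.

Things in the scene. Friction and masses are not known exactly. Their poses are not given: they have to be found in the camera images.
- seat (a point): Fixed mould clamp: dark steel strap 230x60 mm, top 100 mm above the table, a steel fork near each end. Point: on the nut's axis midway between the forks, level with their notch floors, 33 above the strap. x along the strap, z up. Forks 12 thick, 60 wide, centred 86 either side along x; notches open upward, 20 wide for 14 mm up, then flaring to 40 at 30 mm up, so they guide the pin sideways.
- nut (a joint): Steel hex castle nut, vertical axis through seat: from 29 mm below seat to 10 above, 50 across flats. Slot across its top 24 wide, 13 deep. Grip from above on the two flats parallel to the slot, fingertips 8 above the strap. Radians, grows clockwise seen from above: 0 = slot along seat x; at -0.8 it lies 0.8 anticlockwise of it. Starts -1.2 to -0.5, stops -1.5 and 0.6, 0.15 Nm, stays put.
- long_pin_grip (a point): Long loose pin on the table: square steel bar 210 mm long, 12x12, 0.25 kg, with an upright wooden grip on its middle, 40 long (along the bar), 16 thick, 38 tall. Point: centre of the wooden grip, 31 above the bar's underside, 19 below the grip's top. x along the bar (either way round is the same), z up. Grip across the 16 mm. Fully home, this point is 31 above seat.
- short_pin_grip (a point): Short loose pin, to be left alone: same bar section and same wooden grip as the long one, but only 120 mm long, too short to reach the forks. Point and axes as for the long pin.
There are look-alikes about, which are no part of the job. What is shaped like the part that bears long_pin_grip but red is not meant.

How it is judged:
By the outcome, as a careful person would: the job done as asked, in the order asked, and still so for the second after the job is handed in, with the robot touching nothing.
It also fails if it takes over 54 s, if anything falls off the work surface, if the arm or the gripper's body presses on something with over 40 N, if the wrist force passes 120 N, or if a joint passes its speed limit or range.

### The arm

A 6-joint arm with a two-finger parallel gripper is mounted at the origin on the work surface. World frame = base frame: x ahead of the robot, y to its left, z up, the work surface at z = 0. Lengths are in m, angles in rad, forces in N, time in s.
With the tool pointing down it reaches from about 0.275 to 0.825 m from the base axis. Payload 5.2 kg.
Tool frame: the origin (TCP) lies between the finger pads; the fingertips stand 8 mm ahead of it and the grasp point (between the pads) lies 11 mm behind it; z points along the fingers, y is the line along which they close (so a half turn about z gives the same grasp; the last joint's range is limited). The gripper opens to 93 mm and grips with 3 to 60 N. Pads are 15 mm wide; open, the fingers measure 128 mm over their backs; the gripper's body (75 mm by 188 mm) begins 65 mm behind the grasp point.
Start: joints at [-1.543, 0.259, 1.535, -0, 1.348, -0.203], TCP at [0.126, -0.535, 0.227] pointing down, gripper open.
Joint ranges: [-3.14, 3.14], [-0.91, 2.08], [0.19, 2.58], [-1.22, 4.36], [0.22, 2.71], [-3.12, 3.12]. Speed limits (rad/s): [2.57, 2.57, 3.14, 3.14, 3.14, 3.14].

### API

Orientations are given as [roll, pitch, yaw] about the fixed x, y, z axes, in that order (R = Rz(yaw) Ry(pitch) Rx(roll)).
In Python, from workcell import ctrl, vision, finish_job gives the robot as it stands. The module is installed in compiled form; this text tells all that it offers.
- The arm moves only by the tool send_rows, never from a script. Its argument "moves" is a list that holds one entry, the list of rows, each a list of 7 numbers: the opening, from 0 (shut) to 1 (fully open), then the shift along the tool's x, y, z in mm, then the turn, a rotation vector about the tool's x, y, z in rad. A call has exactly 5 rows; each row shifts and turns the commanded pose from where the row before left it, along the tool's axes as they then stand; what a row does not reach is not made up. A row lasts 1/10 s, in which the tool goes at most 50 mm and 8.59 degrees, less where a joint would pass 70% of its speed; a pose out of reach is approached as far as the arm can. A call with a gripper value outside its range is refused whole. The fingers move at their own pace and stop on an object; "squeeze" is the grip in N (left out, the last holds). Time passes only in rows, so rows that do not move let the fingers close, or fill a call up. It gives the time, the measured TCP pose, the force, the opening and the grip force at its end, in the units of the state.
- ctrl.sense(): the state, without advancing time (a new reading comes with each control period).
- vision.grab_frame(name): name is "scene" or "top"; returns a dict with "pixels" (400x640x3 uint8, red, green, blue), "K" (3x3 intrinsics, pixels), "T" (4x4, takes a point from camera to world coordinates). Camera axes: x right, y up, looking along -z (the intrinsics and any distortion apply to the point x, -y, -z); pixel columns grow to the right and rows downward; lengths in m; the calibration is good to about 2 mm. A picture is of the moment at which its call begins. There is no depth.
- finish_job(): hands the job in; it is judged then, once.
Trained networks look in a picture, given as the dict that the camera call returned (one of the last four; its "shot" number tells which), for a name from the list of things; names that differ only in an ending like _2 or _b are one class to them, and where a whole thing is asked for, a point or a joint stands for the part that bears it (a point fixed in the world has none). Each returns a list of dicts, best first, with "conf" (0 to 1); they miss things now and then, are a little off and sometimes report something else, mostly with a low value. They report only what shows in the picture. A call takes as long as a camera call. They do not tell look-alikes from the thing itself.
- vision.recognise(picture, target): "box" ([centre column, centre row, width, height] in pixels, round what is visible of it).
- vision.outline_of(picture, target): "pixels" (400x640 bool, what is visible of it) and "box" ([centre column, centre row, width, height] in pixels, round what is visible of it).
- vision.pinpoint(picture, target): "uv" ([column, row] in pixels: a listed point, or the origin of a listed thing).
The state is a dict: "time_s": time; "joint_positions": joint angles; "joint_vel": joint speeds; "effort": joint torques, N m; "tool_pos": TCP position; "orientation": TCP orientation; "ft_force": force on the tool from outside, world axes, zero at the start; "moment": the same for the moment, N m; "opening": opening from 0.0 (shut) to 1.0 (fully open); "finger_force": force on a finger pad.
Only numpy, scipy, OpenCV 4.12 (cv2) and the standard library are available. Lean on these libraries where they do the work, as an engineer would, in place of code of your own. Each camera call takes 0.05 s, during which the arm holds its last target. There are 200 camera calls.

## Working session

There is one attempt and no reset: what is moved stays moved. The work goes in short steps, Python scripts to look and compute and a tool call to move; the robot and the scene stay as the last step left them, time stands still between calls to the robot, and variables do not carry over. Pictures are saved under pics/ and viewed, at most 10 in all, crops included, and the job is handed in when it is done.

Besides the shell and the picture viewer there is one more tool, called after "Call:" as name(argument=value, ...), one argument or row to a line, values as JSON. send_rows: Moves the arm, as the interface text tells. Its arguments: {"type":"object","properties":{"moves":{"type":"array"},"squeeze":{"type":"number"}},"required":["moves"]}

```bash
mkdir -p pics
cat > h.py <<'E'
import numpy as np, cv2
from workcell import ctrl, vision, finish_job
def save(f,n,crop=None,s=1):
    im=f["pixels"][:,:,::-1]
    if crop: a,b,c,d=crop; im=im[b:d,a:c]
    cv2.imwrite("pics/"+n,cv2.resize(im,None,fx=s,fy=s,interpolation=cv2.INTER_CUBIC))
def ray(f,uv):
    K,T=f["K"],f["T"]; x=np.linalg.solve(K,[uv[0],uv[1],1.]); d=T[:3,:3]@[x[0],-x[1],-x[2]]
    return T[:3,3],d
def atz(f,uv,z):
    o,d=ray(f,uv); return o+d*(z-o[2])/d[2]
def proj(f,p):
    T=f["T"]; c=T[:3,:3].T@(np.array(p)-T[:3,3]); u=f["K"]@[c[0],-c[1],-c[2]]; return u[:2]/u[2]
def tri(f,a,g,b):
    o1,d1=ray(f,a);o2,d2=ray(g,b); s=np.linalg.lstsq(np.c_[d1,-d2],o2-o1,rcond=None)[0]
    p,q=o1+s[0]*d1,o2+s[1]*d2; return (p+q)/2,np.linalg.norm(p-q)
E
python3 - <<'E'
from h import *
t=vision.grab_frame("top"); s=vision.grab_frame("scene")
save(t,"t0.png",s=1.25); save(s,"s0.png",s=1.25)
print({k:v for k,v in t.items() if k!="pixels"}); print(s["T"])
for n,z in [("seat",.133),("nut",.12),("long_pin_grip",.031),("short_pin_grip",.031)]:
    for nm,f in (("top",t),("scene",s)):
        for r in vision.pinpoint(f,n)[:4]: print(n,nm,np.round(r["uv"],1),round(r["conf"],2),np.round(atz(f,r["uv"],z),3))
print(ctrl.sense())
E
```

```text
{'K': array([[380.10259705,   0.        , 317.37498392],
       [  0.        , 380.10259705, 193.09661687],
       [  0.        ,   0.        ,   1.        ]]), 'T': array([[-0.02838533,  0.99204352, -0.12265366,  0.35677418],
       [-0.99851824, -0.03383964, -0.04261694, -0.03509387],
       [-0.04642842,  0.12126222,  0.9915341 ,  0.78947392],
       [ 0.        ,  0.        ,  0.        ,  1.        ]]), 'shot': 1}
[[-0.03658275 -0.67283749  0.73888525  1.10410228]
 [ 0.99911193 -0.04009322  0.01295741 -0.03031924]
 [ 0.02090606  0.73870309  0.67370668  0.69879813]
 [ 0.          0.          0.          1.        ]]
seat top [220.4 139.1] 0.72 [0.541 0.164 0.133]
seat scene [424.5 218.9] 0.88 [0.539 0.16  0.133]Traceback (most recent call last):
  File "<stdin>", line 7, in <module>
ValueError: it knows: long_pin_grip, seat, short_pin_grip
```

Run:
```python
from h import *
t=vision.grab_frame("top"); s=vision.grab_frame("scene")
for n,z in [("long_pin_grip",.031),("short_pin_grip",.031)]:
    for nm,f in (("top",t),("scene",s)):
        for r in vision.pinpoint(f,n)[:4]: print(n,nm,np.round(r["uv"],1),round(r["conf"],2),np.round(atz(f,r["uv"],z),3))
for n in ["nut","long_pin_grip"]:
    for r in vision.outline_of(t,n)[:3]: print(n,np.round(r["box"]),round(r["conf"],2),cv2.minAreaRect(np.argwhere(r["pixels"])[:,::-1].astype(np.float32)))
save(t,"t1.png",(140,60,300,220),5)
print(ctrl.sense())
```

```text
long_pin_grip top [271.8 249.7] 0.83 [0.34  0.091 0.031]
long_pin_grip top [437.1 283.2] 0.72 [ 0.268 -0.228  0.031]
long_pin_grip scene [238.3 157.5] 0.82 [ 0.254 -0.227  0.031]
long_pin_grip scene [368.5 186.6] 0.69 [0.342 0.083 0.031]
long_pin_grip scene [206.1 217.4] 0.67 [ 0.459 -0.261  0.031]
short_pin_grip top [403.  119.2] 0.89 [ 0.596 -0.182  0.031]
short_pin_grip scene [235.  274.5] 0.59 [ 0.602 -0.177  0.031]
nut [224. 141.  32.  29.] 0.56 ((222.75001525878906, 141.25), (33.941123962402344, 30.405588150024414), 45.0)
nut [401. 122.  55.  22.] 0.17 ((400.3611755371094, 119.5633773803711), (56.93495559692383, 15.050366401672363), 12.33908748626709)
long_pin_grip [436. 285.  71.  88.] 0.89 ((437.6200256347656, 282.65997314453125), (109.80001068115234, 10.600001335144043), 53.130104064941406)
long_pin_grip [442. 187. 100.  39.] 0.84 ((439.7500305175781, 184.24998474121094), (9.170605659484863, 103.72270965576172), 71.56504821777344)
long_pin_grip [274. 253.  18. 100.] 0.8 ((275.8353576660156, 252.0998992919922), (102.2603759765625, 11.00367259979248), 87.35746002197266)
{'time_s': 0.6, 'joint_positions': array([-1.54281064e+00,  2.58570595e-01,  1.53501826e+00, -2.81669410e-05,
        1.34801591e+00, -2.02800408e-01]), 'joint_vel': array([-7.68252211e-05,  1.40526726e-04,  7.02486003e-05, -7.21092094e-04,
       -4.03266263e-04, -3.97717899e-04]), 'effort': array([-1.69237599e-03, -4.36944044e+01, -2.84187591e+01,  7.19695701e-02,
        3.14554386e-02, -3.25893484e-05]), 'tool_pos': array([ 0.12582105, -0.53540221,  0.22666124]), 'orientation': array([-3.14157526e+00,  2.44687107e-05,  2.30792323e-01]), 'ft_force': array([ 0.35259241, -0.19350178, -0.15367173]), 'moment': array([ 0.00869867, -0.00050245,  0.01281442]), 'finger_force': 0.0, 'opening': 0.9972442775290946}
```

View pics/t0.png

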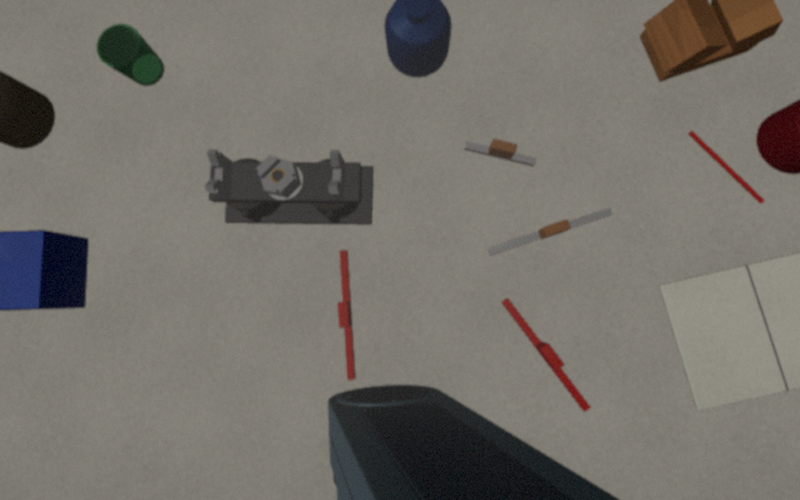

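View pics/s0.png

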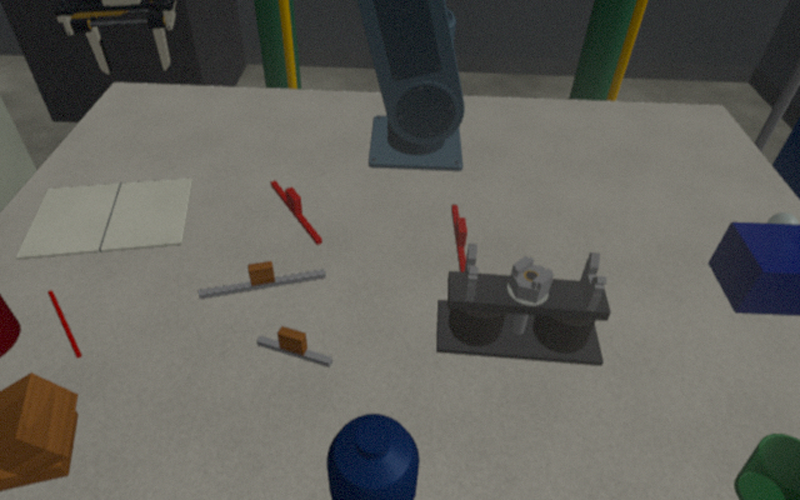

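The top view shows the clamp at about (224,141) and the long pin with the steel bar at (443,184), in unscaled pixels. The short pin is at (402,119). The red pins are look-alikes.

View pics/t1.png

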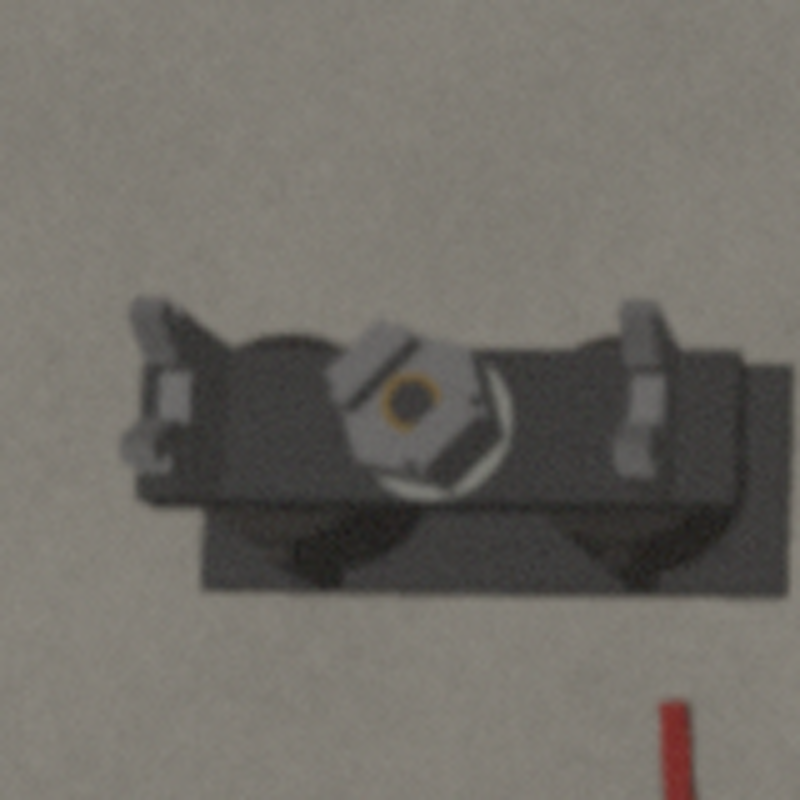

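Run:
```python
from h import *
t=vision.grab_frame("top"); s=vision.grab_frame("scene")
a=vision.pinpoint(t,"seat")[0]["uv"];b=vision.pinpoint(s,"seat")[0]["uv"]
print(tri(t,a,s,b))
# yaw of pin from masks
for f in (t,s):
    for r in vision.outline_of(f,"long_pin_grip"):
        q=np.argwhere(r["pixels"])[:,::-1].astype(np.float32)
        if len(q)<20: continue
        col=f["pixels"][r["pixels"]].mean(0)
        P=np.array([atz(f,u,.012)[:2] for u in q],np.float32)
        m=P.mean(0); w=np.linalg.svd(P-m,full_matrices=False)[2][0]; pr=(P-m)@w
        print(np.round(m,3),np.arctan2(w[1],w[0]).round(3),"ends",(m+w*pr.min()).round(3),(m+w*pr.max()).round(3),col.round(),r["conf"])
# grip block by colour
for f in (t,s):
    h=cv2.cvtColor(f["pixels"],cv2.COLOR_RGB2HSV).astype(int)
    m=((h[...,0]>6)&(h[...,0]<18)&(h[...,1]>110)).astype(np.uint8)
    n,_,st,c=cv2.connectedComponentsWithStats(m)
    for i in range(1,n):
        if 30<st[i,4]<600: print(c[i].round(1),st[i],atz(f,c[i],.035).round(3))
```

```text
(array([0.53642862, 0.16290121, 0.1279837 ]), np.float64(0.001658225958737852))
[0.335 0.084] -3.098 ends [0.44  0.088] [0.234 0.079] [114.  57.  52.] 0.91
[ 0.263 -0.234] -2.539 ends [ 0.352 -0.173] [ 0.18  -0.292] [116.  45.  41.] 0.88
[0.546 0.174] -1.684 ends [0.563 0.326] [0.53  0.035] [66. 64. 62.] 0.44
[ 0.461 -0.257] 1.859 ends [ 0.49  -0.355] [ 0.431 -0.156] [89. 79. 70.] 0.94
[0.323 0.083] 0.02 ends [0.236 0.081] [0.417 0.085] [103.  47.  43.] 0.91
[ 0.269 -0.23 ] 0.55 ends [ 0.178 -0.286] [ 0.364 -0.172] [102.  39.  35.] 0.63
[402.4 116.8] [393 112  20  11 114] [ 0.6   -0.18   0.035]
[443.3 182.8] [432 177  23  13 145] [ 0.462 -0.252  0.035]
[208.8 218.3] [199 209  21  19 303] [ 0.465 -0.254  0.035]
[233.7 272. ] [223 262  22  22 350] [ 0.599 -0.18   0.035]
```

Run:
```python
from h import *
t=vision.grab_frame("top")
c=lambda x,y:(140+x/5-.4,60+y/5-.4)
L=atz(t,c(173,397),.133);R=atz(t,c(648,397),.133); print(L,R,(L+R)/2,np.linalg.norm(L-R)); d=R-L
sa=np.arctan2(d[1],d[0]); print("strap",sa)
for p,q,z in [((345,408),(420,340),.143),((410,465),(480,400),.143),((327,372),(380,322),.143),((440,492),(505,435),.143)]:
    a=atz(t,c(*p),z);b=atz(t,c(*q),z); v=b-a; print(a.round(4),b.round(4),"slot dir",np.arctan2(v[1],v[0]), "rel",sa-np.arctan2(v[1],v[0]))
print("nut centre",atz(t,c(412,402),.143))
```

```text
[0.54513855 0.24890429 0.133     ] [0.53807212 0.07632267 0.133     ] [0.54160533 0.16261348 0.133     ] 0.17272622363156184
strap -1.6117189305704667
[0.5357 0.1825 0.143 ] [0.5594 0.1557 0.143 ] slot dir -0.8481518779188087 rel -0.7635670526516579
[0.5142 0.1592 0.143 ] [0.5367 0.1343 0.143 ] slot dir -0.8380537446997364 rel -0.7736651858707303
[0.5491 0.1891 0.143 ] [0.5666 0.1701 0.143 ] slot dir -0.8262858457997927 rel -0.785433084770674
[0.5041 0.1485 0.143 ] [0.5237 0.1254 0.143 ] slot dir -0.8687672062107309 rel -0.7429517243597358
nut centre [0.5369344  0.15854859 0.143     ]
```

Call:
send_rows(
  moves=[
    [[1,0,0,-10,0,0,-0.14],[1,0,0,0,0,0,-0.14],[1,0,0,0,0,0,-0.14],[1,0,0,0,0,0,-0.14],[1,0,0,0,0,0,-0.14]],
  ],
)

```text
time_s: 1.45
tool_pos: [0.1258, -0.5354, 0.2367]
orientation: [3.142, 0.0, 0.937]
ft_force: [-0.4, -0.3, -0.3]
opening: 0.996
finger_force: 0.0
```

Call:
send_rows(
  moves=[
    [[1,0,0,0,0,0,-0.136],[1,0,0,0,0,0,-0.136],[1,0,0,0,0,0,-0.136],[1,0,0,0,0,0,-0.136],[1,0,0,0,0,0,-0.136]],
  ],
)

```text
time_s: 1.95
tool_pos: [0.1258, -0.5354, 0.2367]
orientation: [-3.142, 0.0, 1.616]
ft_force: [0.1, 0.5, -0.6]
opening: 1.003
finger_force: 0.0
```

Call:
send_rows(
  moves=[
    [[1,0,0,0,0,0,-0.136],[1,0,0,0,0,0,-0.136],[1,0,0,0,0,0,-0.136],[1,0,0,0,0,0,-0.136],[1,0,0,0,0,0,-0.136]],
  ],
)

```text
time_s: 2.45
tool_pos: [0.1258, -0.5354, 0.2367]
orientation: [-3.142, 0.0, 2.296]
ft_force: [0.2, 0.8, -0.2]
opening: 1.0
finger_force: 0.0
```

Call:
send_rows(
  moves=[
    [[1,14.5,45.5,0,0,0,0],[1,14.5,45.5,0,0,0,0],[1,14.5,45.5,0,0,0,0],[1,14.5,45.5,0,0,0,0],[1,14.5,45.5,0,0,0,0]],
  ],
)

```text
time_s: 2.95
tool_pos: [0.2496, -0.3293, 0.2368]
orientation: [3.142, 0.001, 2.29]
ft_force: [0.8, -0.7, -0.2]
opening: 0.999
finger_force: 0.0
```

Call:
send_rows(
  moves=[
    [[1,14.5,45.5,0,0,0,0],[1,14.5,45.5,0,0,0,0],[1,14.5,45.5,0,0,0,0],[1,14.5,45.5,0,0,0,0],[1,14.5,45.5,0,0,0,0]],
  ],
)

```text
time_s: 3.45
tool_pos: [0.373, -0.1247, 0.2371]
orientation: [3.141, 0.001, 2.29]
ft_force: [0.4, -0.5, -0.0]
opening: 0.998
finger_force: 0.0
```

Call:
send_rows(
  moves=[
    [[1,14.5,45.5,0,0,0,0],[1,14.5,45.5,0,0,0,0],[1,14.5,45.5,0,0,0,0],[1,14.5,45.5,0,0,0,0],[1,14.5,45.5,0,0,0,0]],
  ],
)

```text
time_s: 3.95
tool_pos: [0.4963, 0.0802, 0.2369]
orientation: [3.141, 0.001, 2.291]
ft_force: [-0.5, -0.1, 0.3]
opening: 0.997
finger_force: 0.0
```

Call:
send_rows(
  moves=[
    [[1,14.5,45,0,0,0,0],[1,14.5,45,0,0,0,0],[1,0,0,20,0,0,0],[1,0,0,0,0,0,0],[1,0,0,0,0,0,0]],
  ],
)

```text
time_s: 4.45
tool_pos: [0.5434, 0.159, 0.2163]
orientation: [-3.14, -0.001, 2.291]
ft_force: [0.0, -0.5, 0.0]
opening: 1.0
finger_force: 0.0
```

Run:
```python
from h import *
s=vision.grab_frame("scene"); 
for r in vision.pinpoint(s,"seat"): print(r["uv"],r["conf"],atz(s,r["uv"],.133))
st=ctrl.sense(); print(st["tool_pos"],st["orientation"]); print("target px of seat",proj(s,[.5405,.162,.133]))
save(s,"s1.png",(340,110,500,230),5)
```

```text
[424.7, 220.3] 0.9 [0.5428834  0.16015139 0.133     ]
[0.54413335 0.15850034 0.21751179] [3.14101750e+00 6.02425239e-04 2.28966405e+00]
target px of seat [425.5430017  219.38041157]
```

View pics/s1.png

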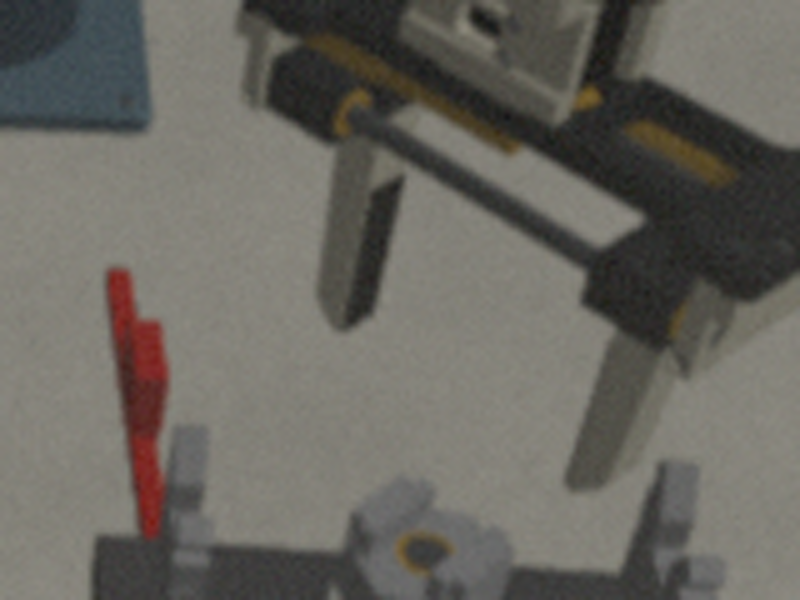

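Call:
send_rows(
  moves=[
    [[1,4.5,0,20,0,0,0],[1,0,0,25,0,0,0],[1,0,0,25,0,0,0],[1,0,0,15,0,0,0],[1,0,0,0,0,0,0]],
  ],
)

```text
time_s: 5.05
tool_pos: [0.5399, 0.1615, 0.1305]
orientation: [-3.139, -0.002, 2.289]
ft_force: [0.3, -0.8, -0.1]
opening: 1.002
finger_force: 0.0
```

Call:
send_rows(
  moves=[
    [[1,0,0,10,0,0,0],[1,0,0,5,0,0,0],[1,0,0,0,0,0,0],[0.65,0,0,0,0,0,0],[0.65,0,0,0,0,0,0]],
  ],
  squeeze=10,
)

```text
time_s: 5.55
tool_pos: [0.5415, 0.1627, 0.1172]
orientation: [3.141, 0.001, 2.291]
ft_force: [0.5, 0.4, -0.3]
opening: 0.877
finger_force: 0.0
```

Call:
send_rows(
  moves=[
    [[0.4,0,0,0,0,0,0],[0.4,0,0,0,0,0,0],[0.4,0,0,0,0,0,0],[0.4,0,0,0,0,0,0],[0.4,0,0,0,0,0,0]],
  ],
  squeeze=10,
)

```text
time_s: 6.05
tool_pos: [0.5405, 0.1622, 0.1166]
orientation: [-3.14, -0.0, 2.291]
ft_force: [-2.9, -2.7, 2.3]
opening: 0.545
finger_force: 10.0
```

Run:
```python
from h import *
st=ctrl.sense(); print({k:np.round(v,4) for k,v in st.items()})
```

```text
{'time_s': np.float64(6.05), 'joint_positions': array([ 9.4500e-02,  3.8060e-01,  1.6483e+00, -9.0000e-04,  1.1140e+00,
       -6.2550e-01]), 'joint_vel': array([ 0.0009, -0.0003, -0.0011,  0.0012, -0.0015,  0.0009]), 'effort': array([  0.8295, -46.1765, -25.8952,   0.7914,  -0.9347,   0.1153]), 'tool_pos': array([0.5405, 0.1622, 0.1166]), 'orientation': array([-3.1400e+00, -2.0000e-04,  2.2911e+00]), 'ft_force': array([-2.9058, -2.6895,  2.2632]), 'moment': array([-0.4509,  0.312 ,  0.1048]), 'finger_force': np.float64(9.9601), 'opening': np.float64(0.5452)}
```

Call:
send_rows(
  moves=[
    [[0.4,0,0,0,0,0,0],[0.4,0,0,0,0,0,0],[0.4,0,0,0,0,0,0],[0.4,0,0,0,0,0,0.05],[0.4,0,0,0,0,0,0.08]],
  ],
  squeeze=40,
)

```text
time_s: 6.55
tool_pos: [0.5406, 0.1623, 0.1165]
orientation: [-3.14, -0.0, 2.159]
ft_force: [-2.1, -2.8, 2.5]
opening: 0.539
finger_force: 39.6
```

Call:
send_rows(
  moves=[
    [[0.4,0,0,0,0,0,0.1],[0.4,0,0,0,0,0,0.1],[0.4,0,0,0,0,0,0.1],[0.4,0,0,0,0,0,0.1],[0.4,0,0,0,0,0,0.1]],
  ],
)

```text
time_s: 7.05
tool_pos: [0.5412, 0.1626, 0.1162]
orientation: [-3.141, 0.0, 1.657]
ft_force: [0.1, -1.3, -1.8]
opening: 0.537
finger_force: 39.6
```

Call:
send_rows(
  moves=[
    [[0.4,0,0,0,0,0,0.08],[0.4,0,0,0,0,0,0.05],[0.4,0,0,0,0,0,0],[0.4,0,0,0,0,0,0],[0.4,0,0,0,0,0,0]],
  ],
)

```text
time_s: 7.55
tool_pos: [0.5413, 0.1625, 0.1161]
orientation: [-3.142, 0.0, 1.531]
ft_force: [1.8, -2.3, -6.2]
opening: 0.539
finger_force: 39.4
```

Call:
send_rows(
  moves=[
    [[1,0,0,0,0,0,0],[1,0,0,0,0,0,0],[1,0,0,0,0,0,0],[1,0,0,-5,0,0,0],[1,0,0,-15,0,0,0]],
  ],
)

```text
time_s: 8.05
tool_pos: [0.5401, 0.1627, 0.1361]
orientation: [-3.139, 0.0, 1.531]
ft_force: [0.8, -0.2, 0.4]
opening: 0.92
finger_force: 0.0
```

Call:
send_rows(
  moves=[
    [[1,0,0,-35,0,0,0],[1,0,0,-35,0,0,0],[1,0,0,-10,0,0,-0.11],[1,0,0,0,0,0,-0.11],[1,0,0,0,0,0,-0.11]],
  ],
)

```text
time_s: 8.55
tool_pos: [0.5415, 0.1629, 0.2182]
orientation: [3.139, 0.0, 1.866]
ft_force: [0.1, -0.5, -0.8]
opening: 0.998
finger_force: 0.0
```

Call:
send_rows(
  moves=[
    [[1,-42,-21.5,0,0,0,0],[1,-42,-21.5,0,0,0,0],[1,-42,-21.5,0,0,0,0],[1,-42,-21.5,0,0,0,0],[1,-42,-21.5,0,0,0,0]],
  ],
)

```text
time_s: 9.05
tool_pos: [0.4977, -0.0708, 0.2175]
orientation: [3.14, 0.001, 1.861]
ft_force: [0.1, 0.2, -0.4]
opening: 1.001
finger_force: 0.0
```

Call:
send_rows(
  moves=[
    [[1,-42,-21.5,0,0,0,0],[1,-42,-21.5,0,0,0,0],[1,-42,-21.5,0,0,0,0],[1,-42,-22,0,0,0,0],[1,0,0,0,0,0,0]],
  ],
)

```text
time_s: 9.55
tool_pos: [0.4623, -0.2607, 0.2172]
orientation: [-3.141, 0.003, 1.855]
ft_force: [-0.4, 0.8, 0.1]
opening: 1.001
finger_force: 0.0
```

Run:
```python
from h import *
t=vision.grab_frame("top");s=vision.grab_frame("scene")
save(t,"t2.png",(140,60,300,220),4); 
for f in (t,s):
  print([ (np.round(r["uv"],1),round(r["conf"],2),atz(f,r["uv"],.031).round(4)) for r in vision.pinpoint(f,"long_pin_grip")[:4]])
print(ctrl.sense()["tool_pos"],ctrl.sense()["orientation"],ctrl.sense()["time_s"])
save(s,"s2.png",(120,90,440,310),2.5)
```

```text
[(array([273. , 251.7]), 0.95, array([0.3364, 0.089 , 0.031 ])), (array([443.1, 183.2]), 0.61, array([ 0.4619, -0.2531,  0.031 ]))]
[(array([367.8, 186.2]), 0.71, array([0.3406, 0.081 , 0.031 ])), (array([207.5, 216.2]), 0.59, array([ 0.4556, -0.259 ,  0.031 ])), (array([236.1, 159.4]), 0.57, array([ 0.262 , -0.2309,  0.031 ]))]
[ 0.46340508 -0.25399191  0.21686429] [ 3.14123682e+00 -4.98308904e-04  1.86130270e+00] 9.75
```

View pics/t2.png

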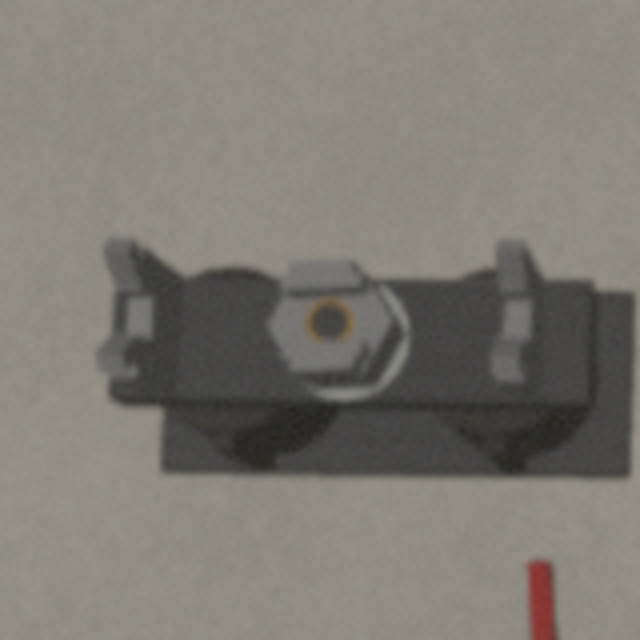

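View pics/s2.png

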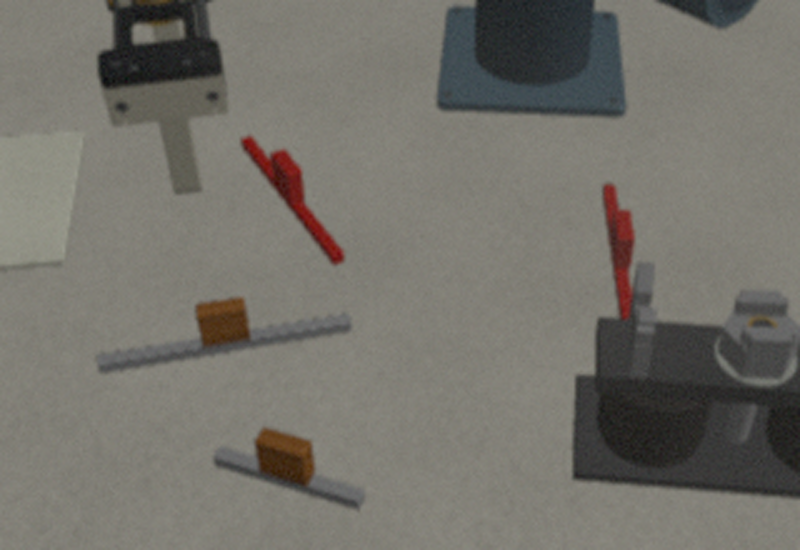

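The nut's slot now lies along the strap, with the slot edges parallel to it. The pin has not moved.

Call:
send_rows(
  moves=[
    [[1,0,-2,40,0,0,0],[1,0,0,40,0,0,0],[1,0,0,40,0,0,0],[0.6,0,0,35,0,0,0],[0.6,0,0,20,0,0,0]],
  ],
)

```text
time_s: 10.25
tool_pos: [0.4607, -0.2524, 0.0393]
orientation: [-3.14, -0.003, 1.864]
ft_force: [-0.4, 0.6, 0.7]
opening: 0.869
finger_force: 0.0
```

Call:
send_rows(
  moves=[
    [[0.6,0,0,12,0,0,0],[0.5,0,0,5,0,0,0],[0.3,0,0,0,0,0,0],[0.1,0,0,0,0,0,0],[0.1,0,0,0,0,0,0]],
  ],
  squeeze=15,
)

```text
time_s: 10.75
tool_pos: [0.4622, -0.2561, 0.0259]
orientation: [3.14, 0.002, 1.861]
ft_force: [-0.3, -0.1, -0.1]
opening: 0.441
finger_force: 0.0
```

Call:
send_rows(
  moves=[
    [[0.05,0,0,0,0,0,0],[0.05,0,0,0,0,0,0],[0.05,0,0,0,0,0,0],[0.05,0,0,0,0,0,0],[0.05,0,0,0,0,0,0]],
  ],
  squeeze=15,
)

```text
time_s: 11.25
tool_pos: [0.4617, -0.2558, 0.025]
orientation: [3.141, 0.001, 1.861]
ft_force: [-0.2, 0.4, 3.4]
opening: 0.171
finger_force: 15.0
```

Call:
send_rows(
  moves=[
    [[0.05,0,0,0,0,0,0],[0.05,0,0,-10,0,0,0],[0.05,0,0,-25,0,0,0],[0.05,0,0,-35,0,0,0],[0.05,0,0,-40,0,0,0]],
  ],
  squeeze=35,
)

```text
time_s: 11.75
tool_pos: [0.4599, -0.2545, 0.1346]
orientation: [-3.139, -0.004, 1.861]
ft_force: [0.5, -1.0, -2.8]
opening: 0.167
finger_force: 35.0
```

Call:
send_rows(
  moves=[
    [[0.05,0,0,-40,0,0,0],[0.05,0,0,-35,0,0,0.08],[0.05,0,0,-20,0,0,0.1],[0.05,0,0,0,0,0,0.1],[0.05,0,0,0,0,0,0.05]],
  ],
)

```text
time_s: 12.25
tool_pos: [0.461, -0.2554, 0.2305]
orientation: [3.141, 0.0, 1.527]
ft_force: [-0.4, 0.4, -3.3]
opening: 0.168
finger_force: 35.0
```

Run:
```python
from h import *
st=ctrl.sense(); p=st["tool_pos"]; y=st["orientation"][2]
print(st["time_s"],p,st["orientation"],st["opening"],st["finger_force"])
d=np.array([.5413,.1625])-p[:2]; print("tool xy mm",1e3*(d@[np.cos(y),np.sin(y)]),1e3*(d@[np.sin(y),-np.cos(y)]))
```

```text
12.25 [ 0.46101413 -0.25540987  0.23051331] [3.14143033e+00 4.18131844e-04 1.52732420e+00] 0.16769167946940103 34.99833941459656
tool xy mm 421.0041385479652 62.048313625001626
```

Call:
send_rows(
  moves=[
    [[0.05,25,4,0,0,0,0],[0.05,42,6,0,0,0,0],[0.05,42,6,0,0,0,0],[0.05,42,6,0,0,0,0],[0.05,42,6,0,0,0,0]],
  ],
)

```text
time_s: 12.75
tool_pos: [0.4962, -0.0622, 0.2294]
orientation: [-3.14, -0.0, 1.53]
ft_force: [0.9, -0.6, -3.2]
opening: 0.174
finger_force: 35.0
```

Call:
send_rows(
  moves=[
    [[0.05,42,6,0,0,0,0],[0.05,42,6,0,0,0,0],[0.05,42,6,0,0,0,0],[0.05,42,6,0,0,0,0],[0.05,35,6,0,0,0,0]],
  ],
)

```text
time_s: 13.25
tool_pos: [0.5342, 0.14, 0.2294]
orientation: [-3.14, -0.0, 1.532]
ft_force: [0.4, -1.3, -3.1]
opening: 0.172
finger_force: 35.0
```

Call:
send_rows(
  moves=[
    [[0.05,25,4,0,0,0,0],[0.05,0,0,0,0,0,0],[0.05,0,0,0,0,0,0],[0.05,0,0,0,0,0,0],[0.05,0,0,0,0,0,0]],
  ],
)

```text
time_s: 13.75
tool_pos: [0.5399, 0.1614, 0.2296]
orientation: [-3.141, 0.0, 1.529]
ft_force: [0.0, 0.0, -3.1]
opening: 0.168
finger_force: 35.0
```

Run:
```python
from h import *
t=vision.grab_frame("top");s=vision.grab_frame("scene")
st=ctrl.sense(); p=st["tool_pos"]; y=st["orientation"][2]
print(st["time_s"],p,st["orientation"],st["opening"],st["finger_force"])
d=np.array([.5413,.1625])-p[:2]; print("tool xy mm",1e3*(d@[np.cos(y),np.sin(y)]),1e3*(d@[np.sin(y),-np.cos(y)]))
x=np.array([np.cos(y),np.sin(y),0])
im=s["pixels"].copy()
z=p[2]-.025+.006
for k in (-.105,0,.105):
    print(k,proj(s,[*p[:2],z]+k*x),proj(t,[*p[:2],z]+k*x))
print([(r["uv"],r["conf"],atz(s,r["uv"],p[2]+.006)) for r in vision.pinpoint(s,"long_pin_grip")])
save(s,"s3.png",(340,110,540,260),4)
```

```text
13.85 [0.54010879 0.16154728 0.22975109] [-3.14149049e+00  1.79263111e-04  1.52926381e+00] 0.1701388021848009 34.998672008514404
tool xy mm 1.00136117257939 1.1506290060386806
-0.105 [370.81722291 182.23581401] [273.12878758 127.00667041]
0 [434.18217793 186.46605958] [207.56989909 127.06668643]
0.105 [498.33323416 190.74878529] [143.08749709 127.12571698]
[([235.6, 160.0], 0.83, array([ 0.52186871, -0.16995695,  0.23575109])), ([436.2, 174.0], 0.67, array([0.5378347 , 0.16010414, 0.23575109])), ([368.9, 186.4], 0.61, array([0.57506241, 0.04856894, 0.23575109]))]
```

View pics/s3.png

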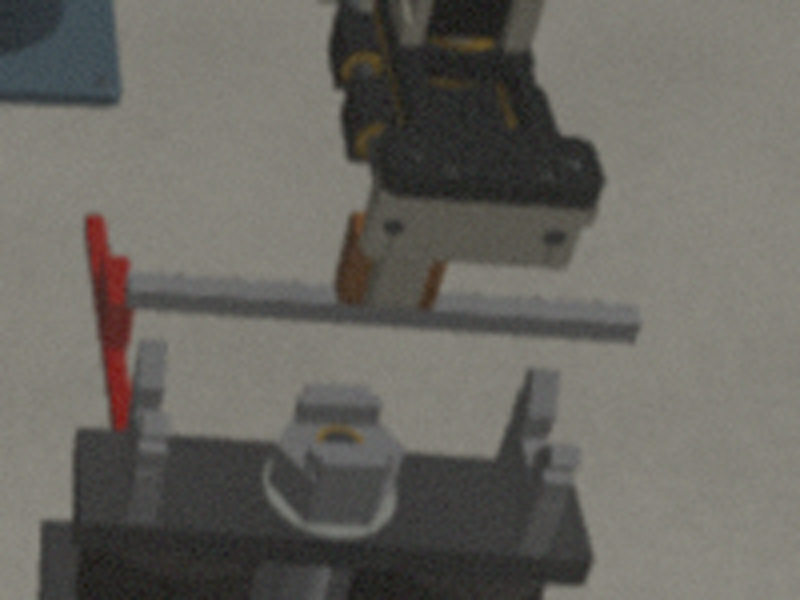

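Call:
send_rows(
  moves=[
    [[0.05,0,1,15,0,0,0],[0.05,0,0,20,0,0,0],[0.05,0,0,15,0,0,0],[0.05,0,0,10,0,0,0],[0.05,0,0,4,0,0,0]],
  ],
  squeeze=20,
)

```text
time_s: 14.4
tool_pos: [0.5407, 0.1621, 0.1647]
orientation: [-3.14, 0.0, 1.53]
ft_force: [-0.2, 0.1, -3.2]
opening: 0.17
finger_force: 20.0
```

Call:
send_rows(
  moves=[
    [[0.05,0,0,2,0,0,0],[0.05,0,0,2,0,0,0],[0.05,0,0,1,0,0,0],[0.05,0,0,0,0,0,0],[0.05,0,0,0,0,0,0]],
  ],
)

```text
time_s: 14.9
tool_pos: [0.5414, 0.1626, 0.161]
orientation: [3.141, -0.0, 1.531]
ft_force: [-0.0, 0.2, -2.8]
opening: 0.174
finger_force: 20.0
```

Call:
send_rows(
  moves=[
    [[0.05,0,0,1,0,0,0],[0.05,0,0,0.5,0,0,0],[0.05,0,0,0.5,0,0,0],[0.05,0,0,0,0,0,0],[0.05,0,0,0,0,0,0]],
  ],
)

```text
time_s: 15.4
tool_pos: [0.5412, 0.1625, 0.1586]
orientation: [-3.142, 0.0, 1.531]
ft_force: [-0.4, -0.3, -2.5]
opening: 0.167
finger_force: 20.0
```

Call:
send_rows(
  moves=[
    [[0.05,0,0,0.5,0,0,0],[0.05,0,0,0.5,0,0,0],[0.05,0,0,0,0,0,0],[0.05,0,0,0,0,0,0],[0.05,0,0,0,0,0,0]],
  ],
)

```text
time_s: 15.9
tool_pos: [0.5412, 0.1625, 0.158]
orientation: [3.141, -0.0, 1.531]
ft_force: [-0.5, -0.6, 2.2]
opening: 0.167
finger_force: 20.0
```

Call:
send_rows(
  moves=[
    [[0.5,0,0,0,0,0,0],[0.6,0,0,0,0,0,0],[0.8,0,0,0,0,0,0],[0.8,0,0,0,0,0,0],[0.8,0,0,-5,0,0,0]],
  ],
)

```text
time_s: 16.4
tool_pos: [0.5407, 0.1625, 0.1622]
orientation: [-3.14, 0.0, 1.531]
ft_force: [-0.1, 0.2, 0.9]
opening: 0.55
finger_force: 0.0
```

Call:
send_rows(
  moves=[
    [[0.8,0,0,-20,0,0,0],[0.8,0,0,-35,0,0,0],[0.8,0,0,-35,0,0,0],[0.8,-40,0,0,0,0,0],[0.8,-40,0,0,0,0,0]],
  ],
)

```text
time_s: 16.9
tool_pos: [0.5387, 0.0826, 0.2547]
orientation: [3.138, 0.0, 1.534]
ft_force: [0.3, -1.1, 0.4]
opening: 0.799
finger_force: 0.0
```

Call:
send_rows(
  moves=[
    [[0.8,-45,0,0,0,0,0],[0.8,-45,0,0,0,0,0],[0.8,-45,0,0,0,0,0],[0.8,-20,0,0,0,0,0],[0.8,0,0,0,0,0,0]],
  ],
)

```text
time_s: 17.4
tool_pos: [0.5317, -0.0752, 0.2529]
orientation: [3.141, 0.001, 1.527]
ft_force: [0.1, 0.8, -0.0]
opening: 0.803
finger_force: 0.0
```

Run:
```python
from h import *
t=vision.grab_frame("top");s=vision.grab_frame("scene")
for f,n in ((t,"top"),(s,"scene")):
  print(n,"expect",proj(f,[.541,.162,.164]),[(r["uv"],round(r["conf"],2)) for r in vision.pinpoint(f,"long_pin_grip")])
A=t["pixels"][80:200,150:310];B=s["pixels"][130:250,340:500]
cv2.imwrite("pics/f.png",cv2.resize(np.vstack([A,B])[:,:,::-1],None,fx=2.5,fy=2.5,interpolation=cv2.INTER_CUBIC))
```

```text
top expect [216.39667722 134.58226382] []
scene expect [429.01179574 207.05579268] [([236.6, 160.2], 0.81), ([429.2, 203.8], 0.63), ([368.6, 185.3], 0.55)]
```

View pics/f.png

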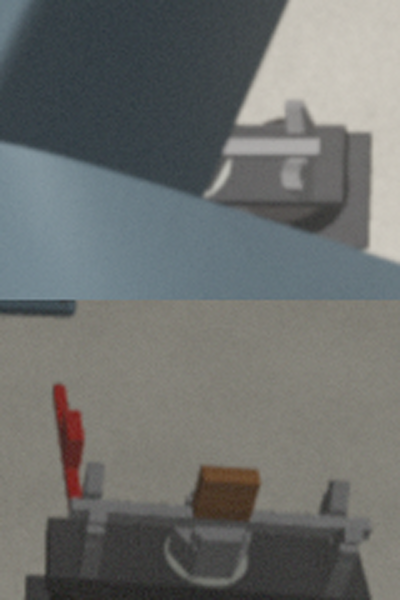

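Run:
```python
from h import *
s=vision.grab_frame("scene")
x=np.array([np.cos(1.53),np.sin(1.53),0]); n=np.array([x[1],-x[0],0])
im=cv2.resize(s["pixels"][160:240,350:510][:,:,::-1],None,fx=5,fy=5,interpolation=cv2.INTER_CUBIC)
for z0,c in ((.133,(0,255,0)),(.139,(0,0,255))):
    P=[np.array([.541,.1625,z0+h])+k*x+w*.006*n for h,w in((0,1),(.012,1),(.012,-1)) for k in(-.105,.105)]
    uv=[((proj(s,p)-[350,160]+.5)*5).astype(int) for p in P]
    for i in(0,2,4): cv2.line(im,uv[i].tolist(),uv[i+1].tolist(),c,1)
cv2.imwrite("pics/g.png",im)
```

```text
(no output)
```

View pics/g.png

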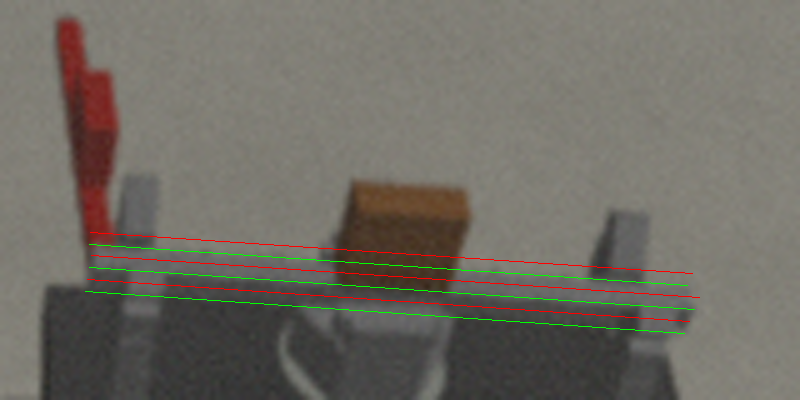

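The long pin lies in both forks at the height predicted for fully home, with its grip upright over the nut.

```bash
python3 -c "
from h import *
print(finish_job())"
```

```text
the job is handed in; nothing more can be done
None
```

I turned the castle nut clockwise until its slot lined up with the forks, and the long pin now rests in both forks, grip upright over the nut, released. The short pin was left alone, and the job was handed in at about 17.5 s; `finish_job()` gave no verdict.

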